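# Sweep the stray bottle caps into the tray's well

## Robot

A 6-joint arm with a two-finger parallel gripper is mounted at the origin on the work surface. World frame = base frame: x ahead of the robot, y to its left, z up, the work surface at z = 0. Lengths are in m, angles in degrees, forces in N, time in s.
With the tool pointing down it reaches from about 0.325 to 0.9 m from the base axis. Payload 3.5 kg.
Tool frame: the origin (TCP) lies midway between the tips of the shut fingers; the grasp point (between the pads) lies ctrl.pinch_z behind it (ctrl.pinch_z is the distance from the TCP to the grasp point, in m); z points along the fingers, y is the line along which they close (so a half turn about z gives the same grasp; the last joint's range is limited). The gripper opens to 85 mm and grips with 20 to 120 N. Pads are 22 mm wide; open, the fingers measure 114 mm over their backs; the gripper's body (76 mm by 85 mm) begins 54 mm behind the grasp point. The pads swing forward as they close: fully open they stand 13 mm farther back than shut.
Start: joints at [65.008, 15.837, -1.513, 72.651, 0, 84.076], TCP at [0.204, 0.591, 0.231] pointing down, gripper open.
Joint ranges: [-178.77, 178.77], [-48.84, 107.48], [-61.69, 71.31], [-111.58, 123.2], [-90, 87.43], [-180, 180]. Speed limits (degrees/s): [147.25, 147.25, 180, 180, 180, 180].

## Interface

Orientations are given as [roll, pitch, yaw] about the fixed x, y, z axes, in that order (R = Rz(yaw) Ry(pitch) Rx(roll)).
In Python, from station import telemetry, vision, ticket, ctrl gives the robot as it stands.
- The arm moves only by the tool arm_command, never from a script. Its argument "targets" is a list that holds one entry, the list of rows, each a list of 7 numbers: the turn, a rotation vector about the world's x, y, z in degrees, then the shift along the world's x, y, z in units of 25 mm (1.0 is 25 mm), then the closure, from 0 (fully open) to 1 (shut). A call has 1 to 8 rows; each row shifts and turns the commanded pose from where the row before left it; what a row does not reach is not made up. A row lasts 1/10 s, in which the tool goes at most 50 mm and 8.59 degrees, less where a joint would pass 70% of its speed; a pose out of reach is approached as far as the arm can. A call is refused whole if a number of a shift passes 1 or a number of a turn 8.59, either way. A call with a gripper value outside its range is refused whole. The fingers move at their own pace and stop on an object; the grip force is fixed at half the most. Time passes only in rows, so rows that do not move let the fingers close. It gives the time, the measured TCP pose, the force, the opening and the grip force at its end, in the units of the state.
- telemetry.sense(): the state, without advancing time (a new reading comes with each control period).
- vision.read_camera(name): name is "scene" or "top"; returns a dict with "color" (420x560x3 uint8, red, green, blue), "z_map" (420x560 float32, m along the optical axis (not along the pixel's ray), 0 where there is no reading), "K" (3x3 intrinsics, pixels), "world_from_camera" (4x4, takes a point from camera to world coordinates). Camera axes: x right, y down, z forward; pixel columns grow to the right and rows downward; lengths in m; the calibration is good to about 2 mm. A picture is of the moment at which its call begins.
- ticket.sign_off(): hands the job in; it is judged then, once.
The state is a dict: "t": time; "q": joint angles; "dq": joint speeds; "tau": joint torques, N m; "tool_pos": TCP position; "tcp_rot": TCP orientation; "ft_force": force on the tool from outside, world axes, zero at the start; "moment": the same for the moment, N m; "finger_gap": finger opening in m; "finger_force": force on a finger pad.
Only numpy, scipy, OpenCV 4.12 (cv2) and the standard library are available. Lean on these libraries where they do the work, as an engineer would, in place of code of your own. Each camera call takes 0.05 s, during which the arm holds its last target. There are 200 camera calls.

## Task

Three spare white screw caps lie about on the pantry tray. With your fingertips, sweep all three across the tray floor and over its open edge into the sunken well at the tray's right-hand end (as seen from the robot): slide them, do not pick them up. Leave the lunchbox, the bottle, the snack pod and the glass container standing where they are.

Things in the scene. Friction and masses are not known exactly. Their poses are not given: they have to be found in the camera images.
- tray: fixed wooden pull-out pantry tray, turned up to 0.2 rad. Origin: at bench height under its raised floor; z up; at yaw 0 x points away from the robot, y to the left. The flat floor, at z = 85 mm, spans x -165 to 165 mm and y -180 to 300 mm, with lips 15 mm high around it. Its right end (y = -180 mm) has an open gateway to the sunken well.
- gate (a point): middle of the gateway, on the sharp edge where the tray floor ends (tray x = 0, y = -180 mm, z = 85 mm). The gateway is open, without a lip, from tray x = -75 to 75 mm; beside it stand lips 10 mm thick (y -180 to -170 mm).
- well (a point): middle of the well's floor (tray x = 0, y = -253 mm, z = 6 mm, so 79 mm below the tray floor). Inside, the well spans tray x -85 to 85 mm and y -326 to -180 mm; its outer walls rise to z = 100 mm.
- cap1: white plastic screw cap with a grey inset on top, a plain disc 48 mm across and 16 mm high, about 30 g, lying flat on the tray floor (it slides, friction about that of plastic on wood). Origin: centre of its underside. The three caps are alike.
- cap2: white plastic screw cap with a grey inset on top, a plain disc 48 mm across and 16 mm high, about 30 g, lying flat on the tray floor (it slides, friction about that of plastic on wood). Origin: centre of its underside. The three caps are alike.
- cap3: white plastic screw cap with a grey inset on top, a plain disc 48 mm across and 16 mm high, about 30 g, lying flat on the tray floor (it slides, friction about that of plastic on wood). Origin: centre of its underside. The three caps are alike.
- lunchbox: closed grey plastic lunchbox, 176 mm (along its x) by 116 mm by 55 mm high, loose, near the tray's left end. Origin: centre of its underside.
- bottle: yellow aluminium drink bottle with a dark twist cap, standing, 66 mm across, 190 mm high, loose, near the tray's far side. Origin: centre of its underside.
- pod: teal silicone snack pod, round, 64 mm across, 50 mm high, loose, standing near one of the tray's two corners beside the gateway. Origin: centre of its underside.
- glassbox: small square glass container with a clear lid, 66 by 66 mm, 46 mm high, loose, standing near the other corner beside the gateway. Origin: centre of its underside.
Not all that is in view belongs to the job. Leave any blue look-alike of the cap3 alone.

How it is judged:
By the outcome, as a careful person would: the job done as asked, in the order asked, and still so for the second after the job is handed in, with the robot touching nothing.
It also fails if it takes over 69 s, if anything falls off the work surface, if the arm or the gripper's body presses on something with over 40 N, if the wrist force passes 120 N, or if a joint passes its speed limit or range.

## Working session

There is one attempt and no reset: what is moved stays moved. The work goes in short steps, Python scripts to look and compute and a tool call to move; the robot and the scene stay as the last step left them, time stands still between calls to the robot, and variables do not carry over. Pictures are saved under pics/ and viewed, at most 10 in all, crops included, and the job is handed in when it is done.

Besides the shell and the picture viewer there is one more tool, called after ">>>" in YAML: its name, and indented under it one key for each argument. arm_command: Moves the arm, as the interface text tells. Its arguments: {"type":"object","properties":{"targets":{"type":"array","items":{"type":"array","items":{"type":"array","items":{"type":"number"}}}}},"required":["targets"]}

```bash
ls; mkdir -p pics
python3 - <<'E'
from station import telemetry, vision, ctrl
import cv2,numpy as np
for n in("scene","top"):
    d=vision.read_camera(n); np.savez(f"{n}.npz",**d); cv2.imwrite(f"pics/{n}0.png",d["color"][:,:,::-1])
    print(n,d["K"].round(1).tolist(),d["world_from_camera"].round(3).tolist())
s=telemetry.sense();print(s["t"],s["tool_pos"],s["tcp_rot"],ctrl.pinch_z)
E
```

```text
pics
scene [[506.3, 0.0, 281.2], [0.0, 506.3, 213.2], [0.0, 0.0, 1.0]] [[-0.259, 0.798, -0.543, 1.132], [0.966, 0.215, -0.145, 0.267], [0.001, -0.562, -0.827, 0.936], [0.0, 0.0, 0.0, 1.0]]
top [[508.7, 0.0, 281.0], [0.0, 508.7, 219.2], [0.0, 0.0, 1.0]] [[-0.017, -0.983, 0.184, 0.344], [-1.0, 0.016, -0.006, 0.142], [0.003, -0.184, -0.983, 1.34], [0.0, 0.0, 0.0, 1.0]]
0.1 [0.20387379 0.59005223 0.23026076] [-1.79883702e+02 -1.16335600e-02  1.60934154e+02] 0.0187
```

View pics/top0.png

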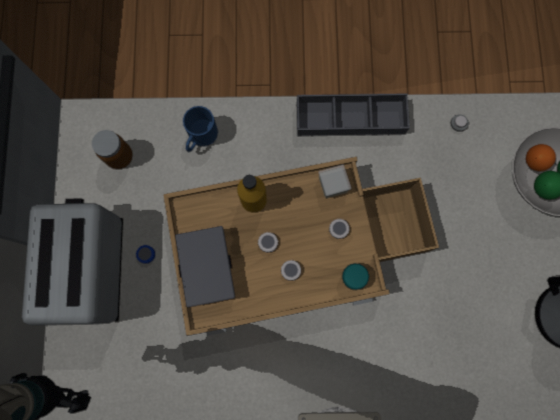

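View pics/scene0.png

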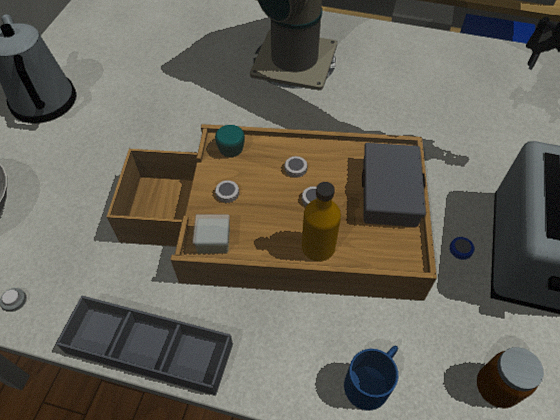

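The top view shows three caps on the tray at (269,242), (291,270) and (340,229). Things that could be mistaken for caps are the blue disc at (145,254) and the white knob at (459,122), both off the tray. The pod is at (356,277), glassbox at (335,181), bottle at (252,193), lunchbox at (205,266), and the well at (400,218). Next I'll measure these and check the caps in a crop.

```bash
cat > h.py <<'E'
import numpy as np,cv2
def ray(d,uv,z):
    K,T=d["K"],d["world_from_camera"]
    r=T[:3,:3]@np.linalg.solve(K,[uv[0],uv[1],1.]); o=T[:3,3]
    return (o+r*(z-o[2])/r[2])
def caps(d):
    c=d["color"]; hsv=cv2.cvtColor(c,cv2.COLOR_RGB2HSV)
    m=((hsv[...,1]<50)&(hsv[...,2]>110)).astype(np.uint8)
    cs,_=cv2.findContours(m,cv2.RETR_EXTERNAL,cv2.CHAIN_APPROX_NONE); out=[]
    for k in cs:
        if 120<cv2.contourArea(k)<900:
            (u,v),r=cv2.minEnclosingCircle(k); out.append((u,v,r))
    return out
# tray frame
def tray(T,p): # world->tray
    x0,y0,a=T; c,s=np.cos(a),np.sin(a); q=np.array(p[:2])-[x0,y0]
    return np.array([c*q[0]+s*q[1],-s*q[0]+c*q[1]])
def world(T,p):
    x0,y0,a=T; c,s=np.cos(a),np.sin(a)
    return np.array([x0+c*p[0]-s*p[1],y0+s*p[0]+c*p[1]])
E
python3 - <<'E'
from h import *
d=dict(np.load("top.npz")); 
# point cloud
K,T=d["K"],d["world_from_camera"]; z=d["z_map"]
v,u=np.mgrid[:420,:560]; P=np.stack([(u-K[0,2])/K[0,0]*z,(v-K[1,2])/K[1,1]*z,z],-1)@T[:3,:3].T+T[:3,3]
np.save("P.npy",P)
roi=(u>155)&(u<400)&(v>140)&(v<345)
m=roi&(P[...,2]>.078)&(P[...,2]<.106)
pts=P[m][:,:2]; m2=(u<386)&m
mm=cv2.morphologyEx(m2.astype(np.uint8),cv2.MORPH_OPEN,np.ones((2,2)))
# floor (and lip) footprint rectangle
best=cv2.minAreaRect((P[(mm>0)&(u<380)][:,:2]*1000).astype(np.float32)); print("rect mm",best)
print(cv2.boxPoints(best).round(0).tolist())
print("floor z",np.median(P[roi&(abs(P[...,2]-.085)<.008)][:,2]))
for k in caps(d):
    if 160<k[0]<390: print("cap?",np.round(k,1),ray(d,k,.101).round(4))
for n,(lo,hi,box) in dict(pod=(.12,.145,(335,385,255,300)),glass=(.115,.145,(310,360,160,205)),bottle=(.15,.3,(230,275,160,220)),lunch=(.125,.16,(165,240,215,315))).items():
    a=(u>box[0])&(u<box[1])&(v>box[2])&(v<box[3])&(P[...,2]>lo)&(P[...,2]<hi)
    q=P[a]; print(n,len(q),q[:,2].max().round(3),cv2.minAreaRect((q[:,:2]*1000).astype(np.float32)))
im=d["color"][150:340,150:450,::-1]; cv2.imwrite("pics/c.png",cv2.resize(im,None,fx=2.6,fy=2.6,interpolation=cv2.INTER_CUBIC))
E
```

```text
rect mm ((526.1432495117188, 140.22979736328125), (375.4235534667969, 552.279052734375), 10.528264045715332)
[[291.0, 377.0], [392.0, -166.0], [761.0, -97.0], [660.0, 446.0]]
floor z 0.0848761620527001
cap? [290.  269.6   9.6] [0.4504 0.1143 0.101 ]
cap? [267.1 241.3   9.3] [0.5209 0.1694 0.101 ]
cap? [338.7 227.7   9.4] [ 0.5519 -0.008   0.101 ]
cap? [333.5 179.1  16.2] [6.761e-01 3.000e-04 1.010e-01]
pod 566 0.14 ((429.6398010253906, -40.61690139770508), (61.46403503417969, 62.29461669921875), 59.04399108886719)
glass 709 0.137 ((666.0122680664062, 0.05831146240234375), (66.50990295410156, 66.40776824951172), 14.927494049072266)
bottle 740 0.279 ((627.0318603515625, 201.02342224121094), (63.30886459350586, 63.748477935791016), 87.88926696777344)
lunch 3691 0.149 ((459.65338134765625, 316.3597412109375), (175.8408966064453, 124.27009582519531), 9.769515991210938)
```

View pics/c.png

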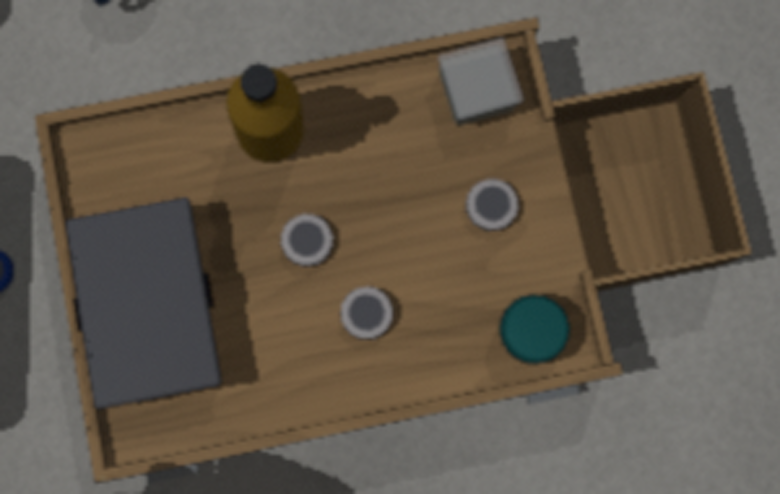

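The crop confirms three white caps with grey insets on the tray. No blue one is among them.

Run:
```python
from h import *
from scipy.optimize import least_squares
d=dict(np.load("top.npz"))
px=np.array([(38,118),(538,22),(552,115),(588,278),(97,478),(618,372)])/2.6+150
tr=np.array([(165,300),(165,-180),(75,-180),(-75,-180),(-165,300),(-165,-180)])/1000
W=np.array([ray(d,p,.1)[:2] for p in px])
f=lambda T:np.concatenate([world(T,t)-w for t,w in zip(tr,W)])
r=least_squares(f,[.53,.1,.18]); T=r.x; print(T,(r.fun.reshape(-1,2)*1000).round(1).tolist()); np.save("T.npy",T)
for n,p in dict(c1=(.4504,.1143),c2=(.5209,.1694),c3=(.5519,-.008),pod=(.4296,-.0406),glass=(.666,0),bottle=(.627,.201),lunch=(.4597,.3164)).items(): print(n,(tray(T,p)*1000).round(0))
P=np.load("P.npy"); print("floor z near cap1", P[285:292,300:320,2].mean(), P[235:245,300:320,2].mean())
sc=dict(np.load("scene.npz"))
for uv in [(296,166),(227,190)]: print(ray(sc,uv,.101).round(3))
```

```text
[0.52583916 0.09241902 0.17841338] [[-6.0, -7.2], [-9.2, 5.7], [-4.4, -0.9], [6.0, -0.9], [8.3, -3.2], [5.4, 6.5]]
c1 [-70.  35.]
c2 [ 9. 77.]
c3 [   8. -103.]
pod [-118. -114.]
glass [ 122. -116.]
bottle [119.  89.]
lunch [-25. 232.]
floor z near cap1 0.09410277990636289 0.0848657002495802
[0.458 0.12  0.101]
[ 0.557 -0.002  0.101]
```

>>> arm_command:
  targets:
    - [[0,0,-5,0.6,-1,0,0.65],[0,0,-5,0.6,-1,0,0.65],[0,0,-5,0.6,-1,0,0.65],[0,0,-5,0.6,-1,0,0.65],[0,0,-5,0.6,-1,0,0.65],[0,0,-5,0.6,-1,0,0.65],[0,0,-5,0.6,-1,0,0.65],[0,0,-5,0.6,-1,0,0.65]]

```text
t: 0.9
tool_pos: [0.3243, 0.3894, 0.2309]
tcp_rot: [-180.0, 0.0, 120.7]
ft_force: [0.4, -0.1, -1.1]
finger_gap: 0.0295
finger_force: 0.0
```

>>> arm_command:
  targets:
    - [[0,0,-5,0.6,-1,0,0.65],[0,0,-5,0.6,-1,0,0.65],[0,0,-5,0.6,-1,0,0.65],[0,0,-5,0.6,-1,0,0.65],[0,0,0,0.6,-1,0,0.65],[0,0,0,0.6,-1,0,0.65],[0,0,0,0.6,-1,0,0.65],[0,0,0,0.6,-1,0,0.65]]

```text
t: 1.7
tool_pos: [0.4443, 0.1895, 0.2309]
tcp_rot: [-180.0, -0.0, 100.9]
ft_force: [0.2, 0.4, 0.6]
finger_gap: 0.0302
finger_force: 0.0
```

>>> arm_command:
  targets:
    - [[0,0,0,0.6,-1,0,0.65],[0,0,0,0.6,-1,0,0.65],[0,0,0,0.6,-1,0,0.65],[0,0,0,0.6,-1,0,0.65],[0,0,0,0.6,-1,0,0.65],[0,0,0,0.6,-1,0,0.65],[0,0,0,0,0,0,0.65],[0,0,0,0,0,0,0.65]]

```text
t: 2.5
tool_pos: [0.5338, 0.0404, 0.2307]
tcp_rot: [-179.9, -0.0, 100.9]
ft_force: [-0.5, -0.1, 0.1]
finger_gap: 0.0298
finger_force: 0.0
```

>>> arm_command:
  targets:
    - [[0,0,0,0.4,0.1,-1,0.65],[0,0,0,0,0,-1,0.65],[0,0,0,0,0,-1,0.65],[0,0,0,0,0,-1,0.65],[0,0,0,0,0,-0.8,0.65],[0,0,0,0,0,-0.5,0.65],[0,0,0,0,0,-0.3,0.65],[0,0,0,0,0,0,0.65]]

```text
t: 3.3
tool_pos: [0.5433, 0.0437, 0.0906]
tcp_rot: [-179.9, -0.0, 101.0]
ft_force: [-0.0, 0.7, 0.8]
finger_gap: 0.03
finger_force: 0.0
```

Run:
```python
from h import *
from station import vision,telemetry
ims=[]
d=vision.read_camera("scene"); 
cv2.imwrite("pics/s1.png",cv2.resize(d["color"][110:270,100:340,::-1],None,fx=3,fy=3,interpolation=cv2.INTER_CUBIC))
s=telemetry.sense();print(s["tool_pos"],s["ft_force"])
```

```text
[0.54414208 0.04353717 0.09148612] [-0.18883292  0.1986208  -0.49197153]
```

View pics/s1.png

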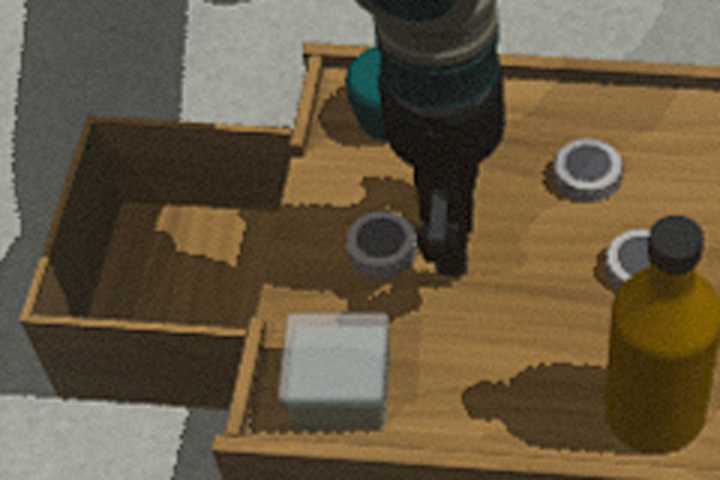

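The fingertips stand just behind the cap nearest the gate, at (445,245) in the crop with the cap at (380,243), and they line up with the gateway. I'll lower slightly and push.

>>> arm_command:
  targets:
    - [[0,0,0,0,0,-0.1,0.65],[0,0,0,0.09,-0.5,0,0.65],[0,0,0,0.11,-0.6,0,0.65],[0,0,0,0.11,-0.6,0,0.65],[0,0,0,0.11,-0.6,0,0.65],[0,0,0,0.11,-0.6,0,0.65],[0,0,0,0.11,-0.6,0,0.65],[0,0,0,0.11,-0.6,0,0.65]]

```text
t: 4.15
tool_pos: [0.5631, -0.0609, 0.0888]
tcp_rot: [180.0, 0.0, 100.9]
ft_force: [-0.2, -0.4, 0.7]
finger_gap: 0.0299
finger_force: 0.1
```

>>> arm_command:
  targets:
    - [[0,0,0,0.11,-0.6,0,0.65],[0,0,0,0.11,-0.6,0,0.65],[0,0,0,0.11,-0.5,0,0.65],[0,0,0,0.05,-0.3,0,0.65],[0,0,0,0,0,0,0.65]]

```text
t: 4.65
tool_pos: [0.5728, -0.1104, 0.0889]
tcp_rot: [180.0, 0.0, 100.9]
ft_force: [0.4, -0.2, -0.2]
finger_gap: 0.0294
finger_force: 0.0
```

Run:
```python
from h import *
from station import vision,telemetry
d=vision.read_camera("scene"); 
cv2.imwrite("pics/s2.png",cv2.resize(d["color"][110:270,100:340,::-1],None,fx=3,fy=3,interpolation=cv2.INTER_CUBIC))
s=telemetry.sense();print(s["tool_pos"],s["ft_force"],tray(np.load("T.npy"),s["tool_pos"]))
```

```text
[ 0.5724635  -0.10960928  0.08874485] [ 0.16774229 -0.75090205 -0.3191267 ] [ 0.01003062 -0.20709575]
```

View pics/s2.png

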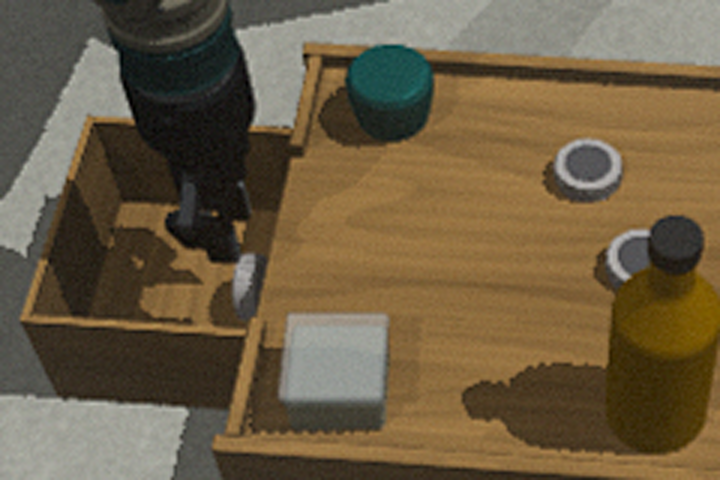

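The first cap is over the edge and in the well, at (248,285) in the crop. The pod, glassbox and the other caps have not moved. Cap 2 is next.

>>> arm_command:
  targets:
    - [[0,0,0,0,0,1,0.65],[0,0,0,0,0,1,0.65],[0,0,0,-0.18,1,0.4,0.65],[0,0,0,-0.18,1,0,0.65],[0,0,0,-0.18,1,0,0.65],[0,0,0,-0.18,1,0,0.65],[0,0,0,-0.18,1,0,0.65],[0,0,0,-0.18,1,0,0.65]]

```text
t: 5.5
tool_pos: [0.5446, 0.0425, 0.1488]
tcp_rot: [-180.0, -0.0, 101.0]
ft_force: [-0.3, 0.6, 0.5]
finger_gap: 0.0299
finger_force: 0.0
```

>>> arm_command:
  targets:
    - [[0,0,0,-0.19,1,0,0.65],[0,0,0,-0.19,1,0,0.65],[0,0,0,-0.19,1,0,0.65],[0,0,0,-0.19,1,0,0.65],[0,0,0,-0.19,1,0,0.65],[0,0,0,-0.19,1,0,0.65],[0,0,0,-0.19,1,0,0.65],[0,0,0,0,0.1,0,0.65]]

```text
t: 6.3
tool_pos: [0.5108, 0.2209, 0.1488]
tcp_rot: [-180.0, -0.1, 101.2]
ft_force: [-0.1, -0.2, -0.4]
finger_gap: 0.0302
finger_force: 0.0
```

>>> arm_command:
  targets:
    - [[0,0,0,0,0,-0.8,0.65],[0,0,0,0,0,-0.8,0.65],[0,0,0,0,0,-0.5,0.65],[0,0,0,0,0,-0.3,0.65],[0,0,0,0,0,0,0.65]]

```text
t: 6.8
tool_pos: [0.5112, 0.2177, 0.0877]
tcp_rot: [-179.9, 0.0, 100.9]
ft_force: [-0.2, -0.3, -0.0]
finger_gap: 0.0301
finger_force: 0.0
```

Run:
```python
from h import *
from station import vision,telemetry
d=vision.read_camera("scene"); t=vision.read_camera("top")
a=cv2.resize(d["color"][110:270,100:440,::-1],None,fx=2,fy=2); b=cv2.resize(t["color"][150:300,150:450,::-1],(680,300))
cv2.imwrite("pics/s3.png",np.vstack([a,b])[:600])
s=telemetry.sense();print(s["tool_pos"],s["ft_force"],tray(np.load("T.npy"),s["tool_pos"]))
```

```text
[0.51257242 0.2181088  0.08921572] [ 1.03545995 -0.16784488  0.29952782] [0.00924981 0.12604907]
```

View pics/s3.png

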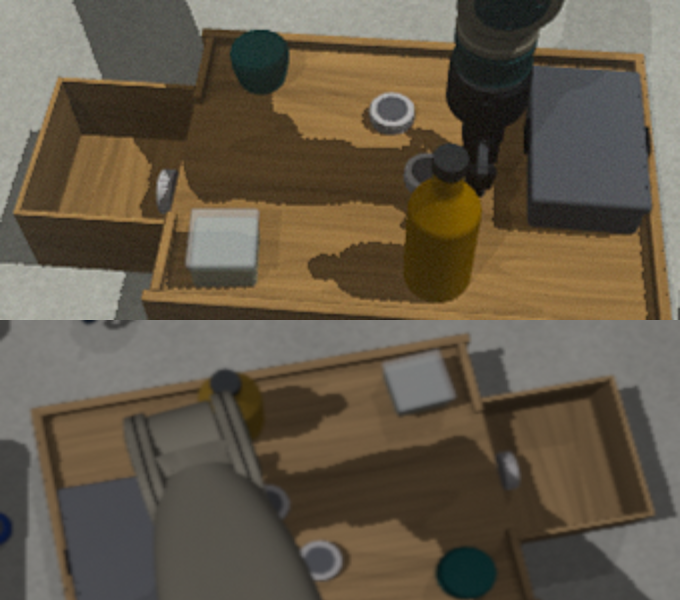

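The tips are behind cap 2, which sits at (420,172) in the upper view. Cap 3 stands inside the well, against its wall, at (165,187). I'll sweep cap 2.

>>> arm_command:
  targets:
    - [[0,0,0,0.05,-0.3,0,0.65],[0,0,0,0.11,-0.6,0,0.65],[0,0,0,0.12,-0.7,0,0.65],[0,0,0,0.12,-0.7,0,0.65],[0,0,0,0.13,-0.7,0,0.65],[0,0,0,0.13,-0.7,0,0.65],[0,0,0,0.13,-0.7,0,0.65],[0,0,0,0.13,-0.7,0,0.65]]

```text
t: 7.7
tool_pos: [0.5357, 0.0888, 0.0895]
tcp_rot: [179.9, 0.0, 100.9]
ft_force: [1.4, -0.0, 1.0]
finger_gap: 0.03
finger_force: 0.2
```

>>> arm_command:
  targets:
    - [[0,0,0,0.13,-0.7,0,0.65],[0,0,0,0.13,-0.7,0,0.65],[0,0,0,0.13,-0.7,0,0.65],[0,0,0,0.16,-0.9,0,0.65],[0,0,0,0.17,-0.95,0,0.65],[0,0,0,0.17,-0.95,0,0.65],[0,0,0,0.17,-0.95,0,0.65],[0,0,0,0.17,-0.95,0,0.65]]

```text
t: 8.5
tool_pos: [0.5661, -0.0816, 0.0895]
tcp_rot: [180.0, 0.0, 100.9]
ft_force: [-0.1, -0.1, -0.0]
finger_gap: 0.0301
finger_force: 0.0
```

>>> arm_command:
  targets:
    - [[0,0,0,0.17,-0.95,0,0.65],[0,0,0,0.09,-0.5,0,0.65],[0,0,0,0,0,0,0.65]]

```text
t: 8.8
tool_pos: [0.5729, -0.1178, 0.0893]
tcp_rot: [179.9, 0.0, 100.8]
ft_force: [0.0, 1.0, -0.1]
finger_gap: 0.0297
finger_force: 0.0
```

Run:
```python
from h import *
from station import vision,telemetry
d=vision.read_camera("scene"); t=vision.read_camera("top")
a=cv2.resize(d["color"][110:270,100:440,::-1],None,fx=2,fy=2); b=cv2.resize(t["color"][150:300,150:450,::-1],(680,280))
cv2.imwrite("pics/s4.png",np.vstack([a,b])[:600])
s=telemetry.sense();print(s["tool_pos"],s["ft_force"],tray(np.load("T.npy"),s["tool_pos"]))
```

```text
[ 0.57201715 -0.11552893  0.08884298] [ 0.0622267   0.51056621 -0.53356427] [ 0.0085408  -0.21284223]
```

View pics/s4.png

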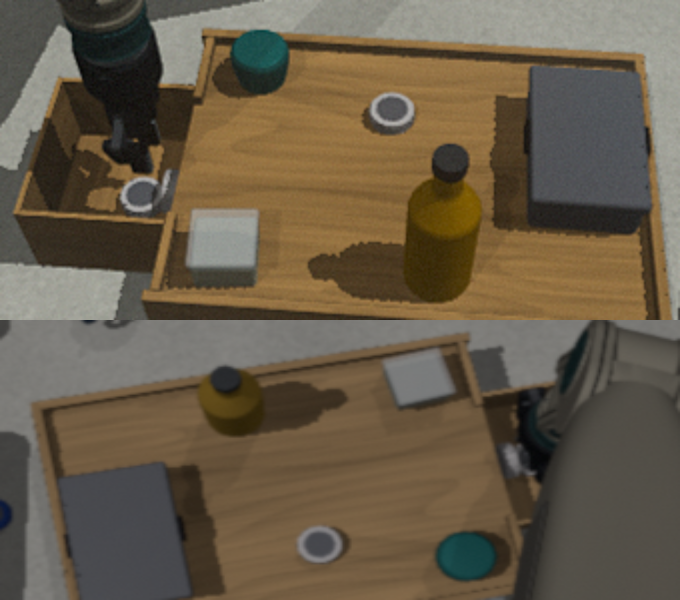

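Both swept caps are in the well, and the last cap is at (392,112) with everything else in place. The last one needs a diagonal sweep, so I'll turn the tool by 17.6°.

>>> arm_command:
  targets:
    - [[0,0,0,0,0,1,0.65],[0,0,0,0,0,1,0.65],[0,0,0,-0.2,0.8,1,0.65],[0,0,0,-0.5,1,0.5,0.65],[0,0,0,-0.6,1,0,0.65],[0,0,6,-0.6,1,0,0.65],[0,0,6,-0.6,1,0,0.65],[0,0,5.6,-0.6,1,0,0.65]]

```text
t: 9.7
tool_pos: [0.4934, 0.0315, 0.1763]
tcp_rot: [-180.0, -0.0, 118.9]
ft_force: [0.2, 0.1, 0.2]
finger_gap: 0.0299
finger_force: 0.0
```

>>> arm_command:
  targets:
    - [[0,0,0,-0.6,1,0,0.65],[0,0,0,-0.6,1,0,0.65],[0,0,0,-0.6,1,0,0.65],[0,0,0,-0.6,1,0,0.65],[0,0,0,-0.6,1,0,0.65],[0,0,0,-0.3,0.1,0,0.65],[0,0,0,0,0,0,0.65]]

```text
t: 10.4
tool_pos: [0.4106, 0.1577, 0.1761]
tcp_rot: [-179.9, -0.0, 118.7]
ft_force: [-0.1, 0.2, 0.2]
finger_gap: 0.0297
finger_force: 0.0
```

Target is (0.428, 0.156), so I'll shift x by +0.7 and lower by 87 mm (3.5 units).

>>> arm_command:
  targets:
    - [[0,0,0,0.7,0,-0.3,0.65],[0,0,0,0,0,-1,0.65],[0,0,0,0,0,-1,0.65],[0,0,0,0,0,-0.6,0.65],[0,0,0,0,0,-0.4,0.65],[0,0,0,0,0,-0.2,0.65],[0,0,0,0,0,0,0.65]]

```text
t: 11.1
tool_pos: [0.43, 0.1566, 0.0885]
tcp_rot: [-180.0, -0.0, 118.5]
ft_force: [0.2, 0.2, -0.5]
finger_gap: 0.0296
finger_force: 0.0
```

Run:
```python
from h import *
from station import vision,telemetry
d=vision.read_camera("scene")
cv2.imwrite("pics/s5.png",cv2.resize(d["color"][110:270,100:440,::-1],None,fx=2,fy=2))
s=telemetry.sense();print(s["tool_pos"],s["ft_force"],tray(np.load("T.npy"),s["tool_pos"]))
```

```text
[0.4304305  0.15678699 0.08914398] [-0.38058103 -0.40257881 -0.00350096] [-0.08247091  0.08027825]
```

View pics/s5.png

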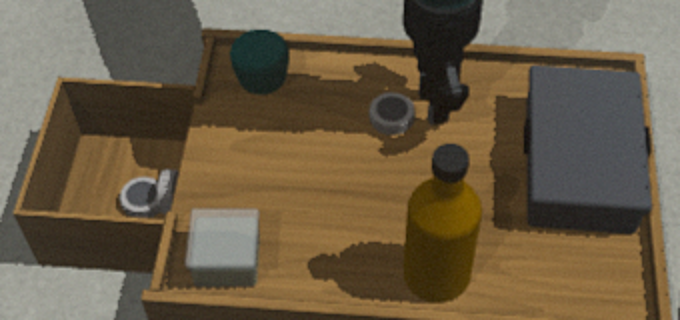

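The tips sit behind the last cap, which is at (392,113). I'll sweep it diagonally to the gate.

>>> arm_command:
  targets:
    - [[0,0,0,0.13,-0.27,0,0.65],[0,0,0,0.25,-0.54,0,0.65],[0,0,0,0.29,-0.63,0,0.65],[0,0,0,0.29,-0.63,0,0.65],[0,0,0,0.29,-0.63,0,0.65],[0,0,0,0.29,-0.63,0,0.65],[0,0,0,0.29,-0.63,0,0.65],[0,0,0,0.29,-0.63,0,0.65]]

```text
t: 11.95
tool_pos: [0.4842, 0.041, 0.0898]
tcp_rot: [179.9, 0.1, 118.5]
ft_force: [0.6, -0.2, -0.1]
finger_gap: 0.03
finger_force: 0.1
```

>>> arm_command:
  targets:
    - [[0,0,0,0.29,-0.63,0,0.65],[0,0,0,0.29,-0.63,0,0.65],[0,0,0,0.36,-0.77,0,0.65],[0,0,0,0.4,-0.86,0,0.65],[0,0,0,0.4,-0.86,0,0.65],[0,0,0,0.4,-0.86,0,0.65],[0,0,0,0.4,-0.86,0,0.65],[0,0,0,0.4,-0.86,0,0.65]]

```text
t: 12.75
tool_pos: [0.5576, -0.1178, 0.0899]
tcp_rot: [179.9, 0.1, 118.5]
ft_force: [-0.6, 0.5, 0.2]
finger_gap: 0.0298
finger_force: 0.0
```

Run:
```python
from h import *
from station import vision,telemetry
d=vision.read_camera("scene")
s=telemetry.sense();print(s["tool_pos"],s["ft_force"],tray(np.load("T.npy"),s["tool_pos"]))
```

```text
[ 0.5602131  -0.12128004  0.09036588] [ 2.52088835 -3.00469324  0.16447357] [-0.00409652 -0.2164072 ]
```

>>> arm_command:
  targets:
    - [[0,0,0,0,0,0.8,0.65],[0,0,0,0,0,1,0.65],[0,0,0,0,0,1,0.65],[0,0,0,0,0,1,0.65],[0,0,0,-0.5,0.9,0.5,0.65],[0,0,0,-0.6,1,0,0.65],[0,0,0,-0.6,1,0,0.65],[0,0,0,-0.6,1,0,0.65]]

```text
t: 13.6
tool_pos: [0.4988, -0.0181, 0.1974]
tcp_rot: [179.9, 0.1, 118.5]
ft_force: [0.9, 0.9, 0.5]
finger_gap: 0.0302
finger_force: 0.0
```

>>> arm_command:
  targets:
    - [[0,0,0,-0.6,1,0,0.65],[0,0,0,-0.6,1,0,0.65],[0,0,0,-0.3,0.5,0,0.65],[0,0,0,0,0,0,0.65],[0,0,0,0,0,0,0.65]]

```text
t: 14.1
tool_pos: [0.4622, 0.0436, 0.1968]
tcp_rot: [179.9, 0.1, 118.6]
ft_force: [-0.7, 0.6, -0.4]
finger_gap: 0.03
finger_force: 0.0
```

Run:
```python
from h import *
from station import vision,telemetry
d=vision.read_camera("scene"); t=vision.read_camera("top")
a=cv2.resize(d["color"][110:270,100:440,::-1],None,fx=2,fy=2); b=cv2.resize(t["color"][150:300,150:450,::-1],(680,280))
cv2.imwrite("pics/s6.png",np.vstack([a,b]))
s=telemetry.sense();print(s["t"],s["tool_pos"],s["ft_force"])
```

```text
14.2 [0.46247165 0.04313893 0.19663031] [ 0.19726983 -0.41732949  0.35950789]
```

View pics/s6.png

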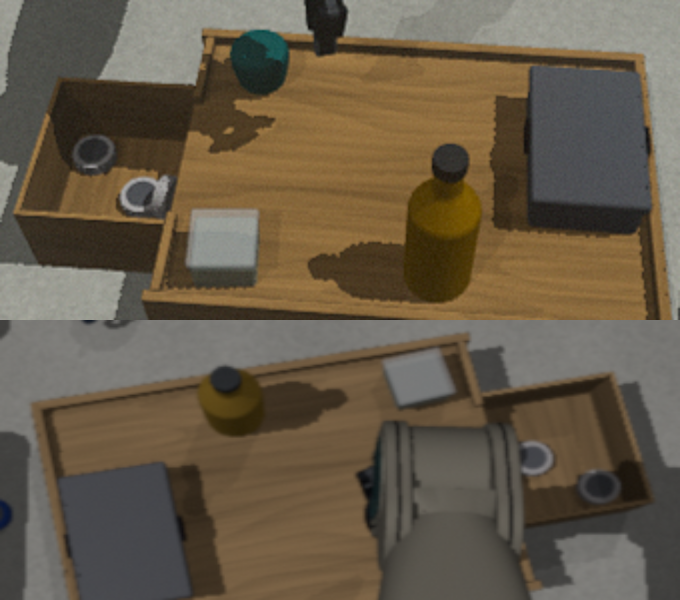

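All three caps are in the well, at (94,153), (140,195) and leaning at (163,193). The tray floor is clear, the four items stand where they were, and the arm is free.

```bash
python3 -c "
from station import ticket;print(ticket.sign_off())"
```

```text
the job is handed in; nothing more can be done
None
```

I swept all three white caps into the well and handed the job in at about 14 s; one cap came to rest leaning on its edge inside the well, and by the camera views the lunchbox, bottle, pod and glass container did not move.

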